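# Find the two rollers that fit the belt-drive shafts

### The job

Two of the four wooden rollers have too narrow a liner inside, which does not show from outside. Slide rollers onto the two upright shafts of the belt-drive board, without forcing, until each shaft has one that goes fully home on the board; put the two that do not fit in the plywood reject tray, and leave everything else on the table where it is.

Things in the scene. Friction and masses are not known exactly. Their poses are not given: they have to be found in the camera images.
- roller_a: a plain round wooden roller, 34 mm across, 50 mm long, about 35 g, standing on end at the start. Bore 16.6 mm wide at both ends. All four look the same outside: two are clear through; in two the liner, 13 mm in from either end, is only 9 mm wide. Which two changes each time. Origin: centre of its underside, z up along the bore
- roller_b: a plain round wooden roller, 34 mm across, 50 mm long, about 35 g, standing on end at the start. Bore 16.6 mm wide at both ends. All four look the same outside: two are clear through; in two the liner, 13 mm in from either end, is only 9 mm wide. Which two changes each time. Origin: centre of its underside, z up along the bore
- roller_c: a plain round wooden roller, 34 mm across, 50 mm long, about 35 g, standing on end at the start. Bore 16.6 mm wide at both ends. All four look the same outside: two are clear through; in two the liner, 13 mm in from either end, is only 9 mm wide. Which two changes each time. Origin: centre of its underside, z up along the bore
- roller_d: a plain round wooden roller, 34 mm across, 50 mm long, about 35 g, standing on end at the start. Bore 16.6 mm wide at both ends. All four look the same outside: two are clear through; in two the liner, 13 mm in from either end, is only 9 mm wide. Which two changes each time. Origin: centre of its underside, z up along the bore
- drive_board: the belt-drive board: MDF, 130 (x) x 200 (y) x 18 mm high, fixed, with two upright steel shafts 100 mm apart. A 22 mm wide batten runs along its far (+x) edge, top 38 mm above the table, with a small motor on the middle of it, top 56 mm above the table. The shaft axes are 58 mm from the batten's inner face. Origin: centre of the board's underside
- shaft_left_foot (a point): foot of the left (+y) shaft: on its axis, level with the board's top face, 18 mm above the table. Steel shaft 14 mm across, 45 mm tall, top edge chamfered to 11.6 mm. A clear roller slides down onto the board; a tight one stops with its underside about 32 mm above the board
- shaft_left_top (a point): centre of the flat top of the left shaft, 45 mm above its foot, 63 mm above the table
- shaft_right_foot (a point): foot of the right (-y) shaft, the same in every way as the left one
- shaft_right_top (a point): centre of the flat top of the right shaft, 45 mm above its foot, 63 mm above the table
- reject_tray: the reject tray: an open rectangular plywood tray, fixed, 110 (x) x 150 (y) x 30 mm high, walls and floor 6 mm thick, empty. Origin: centre of its underside; its axes turn with it
- screw_tin: a round aluminium tin of screws, fixed, 110 mm across, 42 mm high. Not part of the job. Origin: centre of its underside
- glue: a white glue bottle, 28 mm across, 88 mm tall, standing among the rollers. Not part of the job. Origin: on its underside
- pencil: a red pencil, 166 mm long, 8 mm thick, lying on the table. Not part of the job. Origin: on its underside
- screwdriver: a yellow-handled screwdriver, 170 mm long, lying flat. Not part of the job. Origin: on its underside
- hacksaw: a junior hacksaw with a grey bent-rod frame, about 290 x 70 mm, lying flat on the far side. Not part of the job. Origin: on its underside
- clamp: a black plastic spring clamp, about 170 mm long, 26 mm high, lying on its side. Not part of the job. Origin: on its underside
- tape: a roll of blue tape, 66 mm across, 19 mm high, lying flat. Not part of the job. Origin: on its underside
Not all that is in view belongs to the job. What is shaped like the roller_c but purple is not meant.

How it is judged (in metres and radians):
At the end, for the whole second after the job is handed in: Each shaft carries one roller, home on the board (underside within 4 mm of it, upright within 0.1 rad), and the other two lie or stand on the floor of the reject tray; all four at rest and released (((horizontal distance between roller_a and shaft_left_foot below 0.004 m and angle between roller_a's own z axis and vertical below 0.1 rad and z of roller_a in the frame of shaft_left_foot between -0.004 and 0.004 m) or (horizontal distance between roller_b and shaft_left_foot below 0.004 m and angle between roller_b's own z axis and vertical below 0.1 rad and z of roller_b in the frame of shaft_left_foot between -0.004 and 0.004 m) or (horizontal distance between roller_c and shaft_left_foot below 0.004 m and angle between roller_c's own z axis and vertical below 0.1 rad and z of roller_c in the frame of shaft_left_foot between -0.004 and 0.004 m) or (horizontal distance between roller_d and shaft_left_foot below 0.004 m and angle between roller_d's own z axis and vertical below 0.1 rad and z of roller_d in the frame of shaft_left_foot between -0.004 and 0.004 m)) and ((horizontal distance between roller_a and shaft_right_foot below 0.004 m and angle between roller_a's own z axis and vertical below 0.1 rad and z of roller_a in the frame of shaft_right_foot between -0.004 and 0.004 m) or (horizontal distance between roller_b and shaft_right_foot below 0.004 m and angle between roller_b's own z axis and vertical below 0.1 rad and z of roller_b in the frame of shaft_right_foot between -0.004 and 0.004 m) or (horizontal distance between roller_c and shaft_right_foot below 0.004 m and angle between roller_c's own z axis and vertical below 0.1 rad and z of roller_c in the frame of shaft_right_foot between -0.004 and 0.004 m) or (horizontal distance between roller_d and shaft_right_foot below 0.004 m and angle between roller_d's own z axis and vertical below 0.1 rad and z of roller_d in the frame of shaft_right_foot between -0.004 and 0.004 m)) and ((horizontal distance between roller_a and shaft_left_foot below 0.004 m and angle between roller_a's own z axis and vertical below 0.1 rad and z of roller_a in the frame of shaft_left_foot between -0.004 and 0.004 m) or (horizontal distance between roller_a and shaft_right_foot below 0.004 m and angle between roller_a's own z axis and vertical below 0.1 rad and z of roller_a in the frame of shaft_right_foot between -0.004 and 0.004 m) or (x of roller_a in the frame of reject_tray between -0.052 and 0.052 m and y of roller_a in the frame of reject_tray between -0.072 and 0.072 m and z of roller_a in the frame of reject_tray between 0 and 0.03 m)) and ((horizontal distance between roller_b and shaft_left_foot below 0.004 m and angle between roller_b's own z axis and vertical below 0.1 rad and z of roller_b in the frame of shaft_left_foot between -0.004 and 0.004 m) or (horizontal distance between roller_b and shaft_right_foot below 0.004 m and angle between roller_b's own z axis and vertical below 0.1 rad and z of roller_b in the frame of shaft_right_foot between -0.004 and 0.004 m) or (x of roller_b in the frame of reject_tray between -0.052 and 0.052 m and y of roller_b in the frame of reject_tray between -0.072 and 0.072 m and z of roller_b in the frame of reject_tray between 0 and 0.03 m)) and ((horizontal distance between roller_c and shaft_left_foot below 0.004 m and angle between roller_c's own z axis and vertical below 0.1 rad and z of roller_c in the frame of shaft_left_foot between -0.004 and 0.004 m) or (horizontal distance between roller_c and shaft_right_foot below 0.004 m and angle between roller_c's own z axis and vertical below 0.1 rad and z of roller_c in the frame of shaft_right_foot between -0.004 and 0.004 m) or (x of roller_c in the frame of reject_tray between -0.052 and 0.052 m and y of roller_c in the frame of reject_tray between -0.072 and 0.072 m and z of roller_c in the frame of reject_tray between 0 and 0.03 m)) and ((horizontal distance between roller_d and shaft_left_foot below 0.004 m and angle between roller_d's own z axis and vertical below 0.1 rad and z of roller_d in the frame of shaft_left_foot between -0.004 and 0.004 m) or (horizontal distance between roller_d and shaft_right_foot below 0.004 m and angle between roller_d's own z axis and vertical below 0.1 rad and z of roller_d in the frame of shaft_right_foot between -0.004 and 0.004 m) or (x of roller_d in the frame of reject_tray between -0.052 and 0.052 m and y of roller_d in the frame of reject_tray between -0.072 and 0.072 m and z of roller_d in the frame of reject_tray between 0 and 0.03 m)) and linear speed of each of roller_a, roller_b, roller_c, roller_d below 0.02 m/s and angular speed of each of roller_a, roller_b, roller_c, roller_d below 0.3 rad/s); the robot touches nothing.
It fails at once if anything else on the table (glue, pencil, screwdriver, hacksaw, clamp, tape) is moved by more than 30 mm (distance of any of glue, pencil, screwdriver, hacksaw, clamp, tape from where it was at the start of the episode above 0.03 m).
It fails at once if a roller or the gripper is forced against the drive board or its shafts: over 90 N (contact force between drive_board and anything else above 90 N).
It also fails if it takes over 72 s, if anything falls off the work surface, if the arm or the gripper's body presses on something with over 40 N, if the wrist force passes 120 N, or if a joint passes its speed limit or range.

### The arm

A 6-joint arm with a two-finger parallel gripper is mounted at the origin on the work surface. World frame = base frame: x ahead of the robot, y to its left, z up, the work surface at z = 0. Lengths are in mm, angles in rad, forces in N, time in s.
With the tool pointing down it reaches from about 250 to 800 mm from the base axis. Payload 3.9 kg.
Tool frame: the origin (TCP) lies midway between the tips of the shut fingers; the grasp point (between the pads) lies 19 mm behind it; z points along the fingers, y is the direction in which the jaws open and shut (so a half turn about z gives the same grasp; the last joint's range is limited). The gripper opens to 85 mm and grips with 20 to 120 N. Pads are 22 mm wide; open, the fingers measure 114 mm over their backs; the gripper's body (76 mm by 85 mm) begins 54 mm behind the grasp point. The pads swing forward as they close: fully open they stand 13 mm farther back than shut.
Start: joints at [-1.301, 0.26, -0.138, 1.173, 0, 1.571], TCP at [139.928, -505.999, 231.304] pointing down, gripper open.
Joint ranges: [-2.78, 2.78], [-0.83, 1.72], [-1.28, 1.37], [-1.9, 2.12], [-1.57, 1.48], [-3.14, 3.14]. Speed limits (rad/s): [2.57, 2.57, 3.14, 3.14, 3.14, 3.14].

### API

Orientations are given as a rotation vector (axis times angle).
In Python, from station import env gives the robot as it stands.
- The arm moves only by the shell command python3 -m creep 'ROWS' [FORCE]. ROWS is JSON, a list that holds one entry, the list of rows, each a list of 5 numbers: the shift along the world's x, y, z in cm, then the turn about the world's z in rad, then the gripper's target within -1 to 1 (fully open at 1, half-way at 0, shut at -1). In form: [[[dx, dy, dz, roll, fingers], ...]]. A call has 1 to 10 rows; each row shifts and turns the commanded pose from where the row before left it; what a row does not reach is not made up. A row lasts 1/12 s, in which the tool goes at most 41.7 mm and 7.16 degrees, less where a joint would pass 70% of its speed; a pose out of reach is approached as far as the arm can. A call is refused whole if a number of a shift passes 4.17 or a number of a turn 0.125, either way. A call with a gripper value outside its range is refused whole. The fingers move at their own pace and stop on an object; FORCE is the grip in N (left out, the last holds). Time passes only in rows, so rows that do not move let the fingers close. It gives the time, the measured TCP pose, the force and the opening at its end, in the units of the state.
- env.sense(): the state, without advancing time (a new reading comes with each control period).
- env.snapshot(name): name is "side" or "top"; returns (picture, depth): 400x640x3 uint8, red, green, blue; 400x640 float32, mm along the optical axis (not along the pixel's ray), 0 where there is no reading.
- env.camera_params(name): a dict with "fov_y" (degrees; the focal length in pixels is half the picture's height over the tangent of half this angle, whatever the lens; pixels are square), "cx", "cy" (the principal point, pixels), "rvec" (rotation vector, rad) and "tvec" (3), from world to camera coordinates, as OpenCV has them. Camera axes: x right, y down, z forward; pixel columns grow to the right and rows downward; lengths in mm; the calibration is good to about 2 mm. A picture is of the moment at which its call begins. camera_params takes no time and is no camera call.
- env.close_job(): hands the job in, once; it reports no verdict.
Trained networks look in the newest picture that a camera, given by its name, has taken for a name from the list of things; names that differ only in an ending like _2 or _b are one class to them, and where a whole thing is asked for, a point or a joint stands for the part that bears it (a point fixed in the world has none). Each returns a list of dicts, best first, with "p" (0 to 1); they miss things now and then, are a little off and sometimes report something else, mostly with a low value. They report only what shows in the picture. A call takes as long as a camera call. They do not tell look-alikes from the thing itself.
- env.boxes_of(camera, name): "point" ([column, row] in pixels, amid what is visible of it).
- env.outline_of(camera, name): "pixels" (400x640 bool, what is visible of it) and "point" ([column, row] in pixels, amid what is visible of it).
- env.mark_of(camera, name): "point" ([column, row] in pixels: a listed point, or the origin of a listed thing).
The state is a dict: "t": time; "q": joint angles; "dq": joint speeds; "joint_efforts": joint torques, N m; "tool_pos": TCP position; "orientation": TCP orientation; "wrist_force": force on the tool from outside, world axes, zero at the start; "torque": the same for the moment, N m; "width": finger opening in mm.
Only numpy, scipy, OpenCV 4.12 (cv2) and the standard library are available. Lean on these libraries where they do the work, as an engineer would, in place of code of your own. Each camera call takes 0.05 s, during which the arm holds its last target. There are 200 camera calls.

## Working session

There is one attempt and no reset: what is moved stays moved. The work goes in short steps, Python scripts to look and compute and a shell command to move; the robot and the scene stay as the last step left them, time stands still between calls to the robot, and variables do not carry over. Pictures are saved under pics/ and viewed, about 8 in all and at most 12, crops included, and the job is handed in when it is done.

```bash
mkdir -p pics
cat > h.py <<'E'
import numpy as np,cv2
from station import env
def cam(n):
    p=env.camera_params(n);f=200/np.tan(np.radians(p['fov_y'])/2)
    R=cv2.Rodrigues(np.array(p['rvec'],float))[0];return f,p['cx'],p['cy'],R,np.array(p['tvec'],float).ravel()
def onz(n,pt,z):
    f,cx,cy,R,t=cam(n);d=R.T@np.array([(pt[0]-cx)/f,(pt[1]-cy)/f,1]);c=-R.T@t
    return c+d*(z-c[2])/d[2]
def cloud(n,D):
    f,cx,cy,R,t=cam(n);v,u=np.mgrid[:400,:640]
    P=np.stack([(u-cx)/f*D,(v-cy)/f*D,D],-1);W=(P-t)@R;W[D==0]=np.nan;return W
def save(n,img): cv2.imwrite('pics/'+n,np.ascontiguousarray(img[...,::-1]))
E
python3 - <<'E'
from h import *
for n in('top','side'):
    im,D=env.snapshot(n);save(n+'1.png',im);np.save(n+'.npy',D)
    W=cloud(n,D)
    print(n,env.camera_params(n))
    for th in ['roller_a','reject_tray','drive_board','glue','screw_tin','clamp','tape','pencil']:
        for o in env.outline_of(n,th):
            w=W[o['pixels']];zt=np.nanpercentile(w[:,2],95);m=w[abs(w[:,2]-zt)<6]
            print(th,round(o['p'],2),np.round(o['point']),'ztop',round(zt),'mean',np.round(np.nanmean(m,0)),'mid',np.round((np.nanmin(m,0)+np.nanmax(m,0))/2))
    for th in ['shaft_left_top','shaft_right_top','shaft_left_foot','reject_tray','drive_board']:
        z={'shaft_left_top':63,'shaft_right_top':63,'shaft_left_foot':18}.get(th,0)
        for o in env.mark_of(n,th): print(th,round(o['p'],2),np.round(o['point'],1),np.round(onz(n,o['point'],z),1))
E
```

```text
top {'fov_y': 52.47771287016338, 'cx': 315.63868300214557, 'cy': 196.53495243859945, 'rvec': array([ 2.16107474, -2.06515895,  0.21806319]), 'tvec': array([-61.27177683, 573.43090689, 886.59618121])}
roller_a 0.69 [427. 218.] ztop 51 mean [ 545. -303.   49.] mid [ 545. -304.   49.]
roller_a 0.5 [413. 186.] ztop 51 mean [ 617. -272.   49.] mid [ 618. -273.   49.]
roller_a 0.48 [357. 260.] ztop 51 mean [ 443. -147.   49.] mid [ 443. -148.   49.]
reject_tray 0.79 [204. 176.] ztop 29 mean [631. 236.  28.] mid [631. 236.  28.]
drive_board 0.97 [320. 181.] ztop 53 mean [673. -47.  54.] mid [646. -41.  53.]
glue 0.5 [394. 228.] ztop 88 mean [ 517. -222.   87.] mid [ 517. -222.   86.]
screw_tin 0.91 [167. 245.] ztop 42 mean [445. 302.  40.] mid [446. 301.  41.]
clamp 0.91 [467. 287.] ztop 25 mean [ 384. -399.   22.] mid [ 371. -415.   24.]
clamp 0.64 [393. 230.] ztop 87 mean [ 516. -221.   87.] mid [ 517. -221.   86.]
clamp 0.21 [412. 189.] ztop 51 mean [ 617. -271.   49.] mid [ 618. -271.   49.]
tape 0.55 [247. 283.] ztop 20 mean [349. 103.  18.] mid [349. 103.  19.]
pencil 0.67 [247. 226.]
[... 1642 characters left out ...]
]
clamp 0.43 [352. 164.] ztop 86 mean [ 517. -220.   86.] mid [ 517. -222.   86.]
clamp 0.39 [249. 207.] ztop 14 mean [797.  -2.  11.] mid [794. -16.  12.]
tape 0.68 [387. 274.] ztop 22 mean [350. 106.  19.] mid [350. 104.  21.]
pencil 0.59 [327. 266.] ztop 10 mean [504. 128.   7.] mid [499. 127.   8.]
pencil 0.57 [299. 208.] ztop 55 mean [666. -44.  55.] mid [647. -41.  55.]
shaft_left_top 0.7 [300.4 205.8] [619.2   0.   63. ]
shaft_right_top 0.92 [315.9 180.4] [ 607.  -106.8   63. ]
shaft_right_top 0.49 [373.6 196.2] [433.2 -91.7  63. ]
shaft_left_foot 0.63 [301.6 222.2] [611.   19.6  18. ]
reject_tray 0.73 [266.1 289.2] [633.9 239.6   0. ]
drive_board 0.9 [301.4 210.2] [631.  -37.7   0. ]
```

Run:
```python
from h import *
for n in('top','side'):
    im=cv2.imread(f'pics/{n}1.png');D=np.load(n+'.npy');W=cloud(n,D)
    save(n+'1z.png',cv2.resize(im[90:320,100:500] if n=='top' else im[90:350,200:440],None,fx=2,fy=2,interpolation=cv2.INTER_CUBIC)[...,::-1])
    for y0 in(6,-95):
        m=(abs(W[...,0]-612)<25)&(abs(W[...,1]-y0)<25)&(W[...,2]>57);w=W[m];print(n,'shaft',len(w),w.mean(0).round(1),((w.min(0)+w.max(0))/2).round(1))
    m=(abs(W[...,2]-18)<4)&(abs(W[...,0]-620)<90)&(abs(W[...,1]+43)<120);r=cv2.minAreaRect(W[m][:,:2].astype(np.float32));print('board',r)
    m=(abs(W[...,2]-30)<5)&(abs(W[...,0]-630)<90)&(abs(W[...,1]-238)<100);r=cv2.minAreaRect(W[m][:,:2].astype(np.float32));print('tray',r)
    m=(abs(W[...,2]-38)<3)&(abs(W[...,0]-670)<50)&(abs(W[...,1]+43)<120);r=cv2.minAreaRect(W[m][:,:2].astype(np.float32));print('batten',r)
    for x,y in[(622,-355),(545,-303),(618,-272),(450,-292),(443,-147),(427,-9)]:
        m=(abs(W[...,0]-x)<25)&(abs(W[...,1]-y)<25)&(W[...,2]>43);w=W[m]
        e=cv2.minEnclosingCircle(w[:,:2].astype(np.float32));print(n,x,y,len(w),np.round(e[0],1),round(e[1],1),'bgr',im[m].mean(0).round())
```

```text
top shaft 27 [609.2   8.   61.4] [609.5   8.9  61.8]
top shaft 32 [611.4 -91.9  61.2] [611.5 -91.9  61.6]
board ((615.3506469726562, -41.142852783203125), (109.73712921142578, 198.633056640625), 0.9427194595336914)
tray ((632.1876831054688, 237.02032470703125), (110.78570556640625, 150.72096252441406), 3.8953967094421387)
batten ((679.522705078125, -39.840904235839844), (22.739795684814453, 198.10299682617188), 0.9477099776268005)
top 622 -355 126 [ 622.9 -359.2] 17.0 bgr [64. 29. 50.]
top 545 -303 130 [ 545.5 -304.6] 16.9 bgr [64. 30. 51.]
top 618 -272 124 [ 617.3 -272.3] 17.3 bgr [58. 75. 94.]
top 450 -292 137 [ 450.  -292.6] 16.9 bgr [59. 76. 94.]
top 443 -147 131 [ 443.2 -147.1] 16.6 bgr [52. 67. 83.]
top 427 -9 135 [426.5 -10.8] 16.6 bgr [54. 69. 85.]
side shaft 20 [609.3   9.7  62.3] [608.6   8.8  62. ]
side shaft 20 [611.4 -89.3  62.2] [611.3 -89.6  62. ]
board ((624.3449096679688, -41.88938903808594), (127.83950805664062, 205.5668487548828), 0.6009458303451538)
tray ((633.0288696289062, 236.45254516601562), (111.67178344726562, 154.89060974121094), 3.7018353939056396)
batten ((679.6486206054688, -39.71809387207031), (23.643308639526367, 201.42681884765625), 1.2582471370697021)
side 622 -355 61 [ 624.1 -357.7] 18.7 bgr [108.  45.  84.]
side 545 -303 65 [ 545.2 -303.8] 18.1 bgr [108.  43.  84.]
side 618 -272 71 [ 615.9 -268.3] 19.2 bgr [ 78. 112. 142.]
side 450 -292 70 [ 448.5 -291.4] 19.2 bgr [ 79. 112. 141.]
side 443 -147 80 [ 442.7 -146.2] 17.8 bgr [ 71. 103. 131.]
side 427 -9 100 [427.3  -9.3] 17.4 bgr [ 71. 104. 132.]
```

View pics/top1.png

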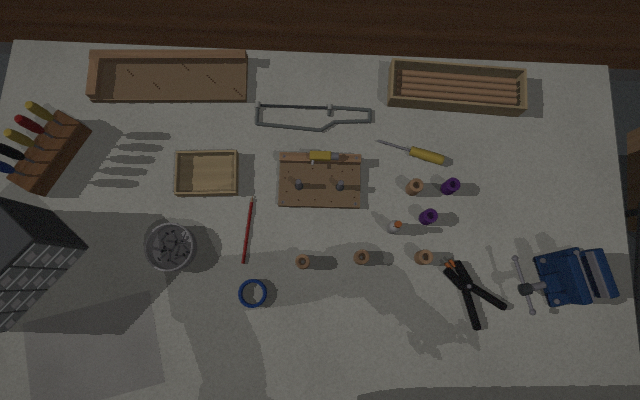

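View pics/side1.png

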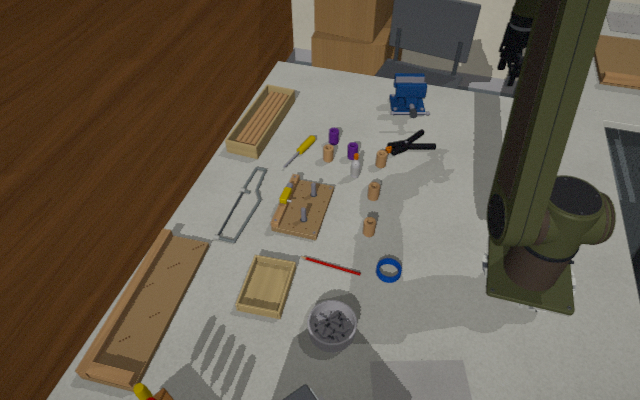

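Run:
```python
from h import *
s=env.sense();print({k:np.round(v,3) for k,v in s.items()});print(cv2.Rodrigues(np.array(s['orientation'],float))[0].round(2))
W=cloud('top',np.load('top.npy'))
for x,y in[(450,-292),(617,-272)]:
    m=(abs(W[...,0]-x)<80)&(abs(W[...,1]-y)<80)&(W[...,2]>7)&(np.hypot(W[...,0]-x,W[...,1]-y)>23)
    w=W[m];a=np.degrees(np.arctan2(w[:,1]-y,w[:,0]-x));d=np.hypot(w[:,0]-x,w[:,1]-y)
    for k in range(-180,180,15):
        q=(a>=k)&(a<k+15)
        if q.sum(): print(x,y,k,d[q].min().round(),w[q,2].max().round())
```

```text
{'t': np.float64(1.4), 'q': array([-1.301,  0.26 , -0.138,  1.173, -0.   ,  1.571]), 'dq': array([ 0.   ,  0.002,  0.   , -0.   ,  0.001,  0.001]), 'joint_efforts': array([-3.0000e-03, -4.0561e+01,  2.5424e+01,  1.0000e-03, -0.0000e+00,
       -0.0000e+00]), 'tool_pos': array([ 139.917, -505.996,  231.312]), 'orientation': array([-3.113, -0.422,  0.   ]), 'wrist_force': array([-0.452, -0.392, -0.665]), 'torque': array([ 0.026, -0.004, -0.059]), 'width': np.float64(85.436)}
[[ 0.96  0.27 -0.  ]
 [ 0.27 -0.96  0.  ]
 [-0.   -0.   -1.  ]]
450 -292 -135 60.0 26.0
450 -292 -120 59.0 27.0
450 -292 -105 56.0 25.0
450 -292 -15 79.0 49.0
450 -292 30 85.0 89.0
450 -292 45 84.0 89.0
617 -272 -180 68.0 52.0
617 -272 -165 62.0 52.0
617 -272 -150 66.0 53.0
617 -272 -105 72.0 51.0
617 -272 -90 70.0 52.0
617 -272 -60 94.0 23.0
617 -272 -45 82.0 29.0
617 -272 -30 80.0 23.0
617 -272 -15 80.0 18.0
```

```bash
python3 -m creep '[[[3.1,2.14,-1,0,0.3],[3.1,2.14,-1,0,0.3],[3.1,2.14,-1,0,0.3],[3.1,2.14,-1,0,0.3],[3.1,2.14,-1,0,0.3],[3.1,2.14,-1,0,0.3],[3.1,2.14,-1,0,0.3],[3.1,2.14,-1,0,0.3],[3.1,2.14,-1,0,0.3],[3.1,2.14,-1,0,0.3]]]' 30; python3 -m creep '[[[0,0,-2,0,0.3],[0,0,-2,0,0.3],[0,0,0,0,0.3]]]'
```

```text
t: 2.23
tool_pos: [451.4, -290.7, 131.0]
orientation: [3.113, 0.423, 0.0]
wrist_force: [-0.7, -1.0, -1.2]
width: 55.4
t: 2.48
tool_pos: [448.2, -289.7, 87.9]
orientation: [-3.108, -0.425, 0.008]
wrist_force: [-0.3, 0.5, -0.7]
width: 55.1
```

```bash
python3 -m creep '[[[0.1,-0.2,-2,0,0.3],[0,0,-2,0,0.3],[0,0,-2,0,0.3],[0,0,-1.5,0,0.3],[0,0,0,0,0.3]]]'; python3 -m creep '[[[0,0,0,0,-1],[0,0,0,0,-1],[0,0,0,0,-1],[0,0,0,0,-1],[0,0,0,0,-1],[0,0,0,0,-1]]]' 30
```

```text
t: 2.9
tool_pos: [448.8, -293.2, 14.4]
orientation: [-3.11, -0.421, 0.006]
wrist_force: [-0.4, 0.5, -0.4]
width: 55.7
t: 3.4
tool_pos: [451.9, -294.8, 17.7]
orientation: [3.111, 0.422, 0.003]
wrist_force: [-0.6, -0.3, 6.4]
width: 32.1
```

```bash
python3 -m creep '[[[0,0,1,0,-1],[0,0,2,0,-1],[0,0,3,0,-1],[0,0,3,0,-1],[0,0,0,0,-1],[0,0,0,0,-1]]]'; python3 -c "
from h import *
for i in range(2):
  im,D=env.snapshot('side');s=env.sense();print(s['tool_pos'],s['wrist_force'],s['width'],s['q'])
save('s2.png',cv2.resize(im[80:260,250:490],None,fx=3,fy=3))"
```

```text
t: 3.9
tool_pos: [452.5, -295.0, 108.9]
orientation: [3.11, 0.422, 0.006]
wrist_force: [0.3, 0.0, -0.3]
width: 32.4
[ 451.30520629 -294.18354307  107.25686152] [-0.65134872  0.54219372 -0.07389754] 32.74863371182464 [-5.77710781e-01  3.64556384e-01 -3.27495397e-01  8.77001776e-01
  6.01135815e-05  2.29402120e+00]
[ 450.46283033 -293.63344855  106.16892586] [-0.97420764  0.39892414  0.10326201] 32.24681237141713 [-5.77714415e-01  3.65633620e-01 -3.29009204e-01  8.76808972e-01
  6.86930997e-05  2.29402724e+00]
```

View pics/s2.png

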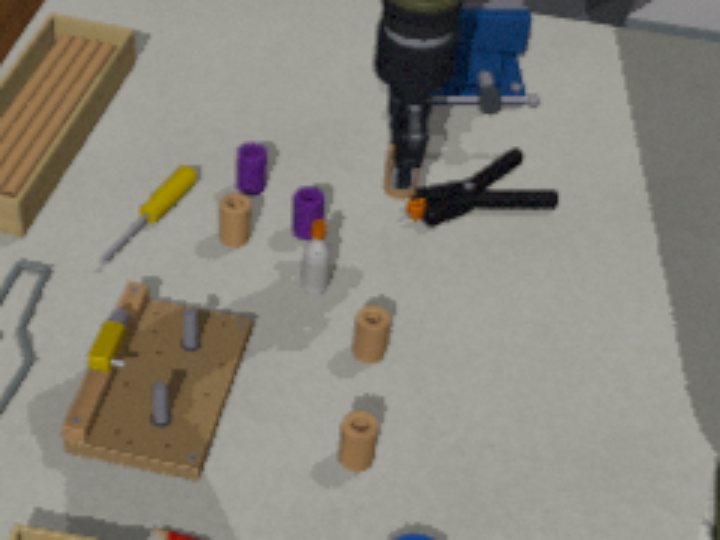

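```bash
python3 -m creep '[[[0,0,3,0,-1],[1,1.3,1.5,0,-1],[2,2.5,0,0,-1],[2,2.5,0,0,-1],[2.5,3.1,0,0,-1],[2.5,3.1,0,0,-1],[2.5,3.1,0,0,-1],[2,2.5,0,0,-1],[1.5,2.0,0,0,-1],[0,0,0,0,-1]]]'; python3 -m creep '[[[0,0,-2,0,-1],[0,0,-2,0,-1],[0,0,-1.5,0,-1],[0,0,0,0,-1],[0,0,0,0,-1],[0,0,0,0,-1]]]';  python3 -c "
from h import *
for n in('side','top'):
  im,D=env.snapshot(n);s=env.sense();print(s['tool_pos'],s['wrist_force'],s['width'])
  save(n+'3.png',im);np.save(n+'3.npy',D)
a=cv2.imread('pics/side3.png')[130:250,250:400];b=cv2.imread('pics/top3.png')[120:240,260:410]
cv2.imwrite('pics/c3.png',cv2.resize(np.hstack([a,b]),None,fx=2.6,fy=2.6,interpolation=cv2.INTER_CUBIC))"
```

```text
t: 4.83
tool_pos: [612.9, -88.6, 149.2]
orientation: [-3.109, -0.43, 0.001]
wrist_force: [0.6, -0.4, -0.4]
width: 32.5
t: 5.33
tool_pos: [610.7, -93.3, 96.3]
orientation: [-3.113, -0.422, 0.001]
wrist_force: [0.3, -0.3, -0.5]
width: 32.3
[611.28908281 -93.35043995  97.01312542] [-0.77019916 -0.09153042  1.07186702] 32.35870132686156
[611.5988535  -93.36657719  97.33401989] [-0.29534831  1.06451808  0.24802885] 32.45749171606656
```

View pics/c3.png

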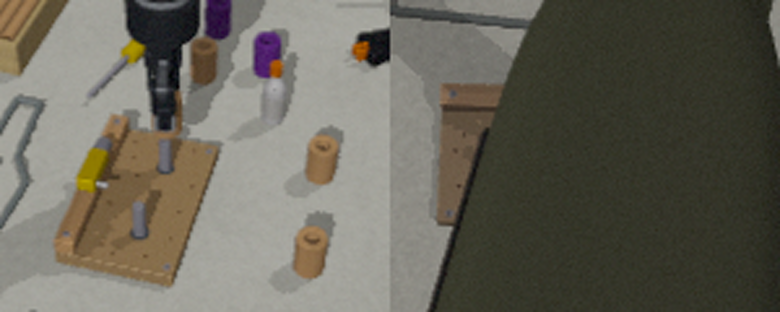

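```bash
cat >> h.py <<'E'
from scipy.optimize import least_squares
def axis(W,im,x,y,z0,z1,r,wood):
    m=(abs(W[...,0]-x)<28)&(abs(W[...,1]-y)<28)&(W[...,2]>z0)&(W[...,2]<z1)
    if wood: m&=(im[...,0].astype(int)-im[...,2]>25)
    w=W[m]
    if len(w)<6: return len(w)
    f=least_squares(lambda p:np.hypot(w[:,0]-p[0],w[:,1]-p[1])-r,[x,y],loss='soft_l1',f_scale=1)
    return len(w),f.x.round(1),round(float(np.median(abs(f.fun))),2),w[:,2].min().round(1)
E
python3 - <<'E'
from h import *
f,cx,cy,R,t=cam('side');print('cam',(-R.T@t).round())
im0=cv2.imread('pics/side1.png')[...,::-1];W0=cloud('side',np.load('side.npy'))
im=cv2.imread('pics/side3.png')[...,::-1];W=cloud('side',np.load('side3.npy'))
for x,y in[(609.5,9),(611,-91)]: print('shaft',axis(W0,im0,x,y,25,60,7,0),axis(W,im,x,y,25,60,7,0))
print('roller held',axis(W,im,611,-92,72,135,17,1))
for x,y in[(450,-292),(617,-272),(443,-147),(427,-9)]: print('r',axis(W0,im0,x,y,6,46,17,1))
E
```

```text
cam [324. 785. 989.]
shaft (42, array([610.7,   7.6]), 0.73, np.float64(25.3)) (40, array([610. ,   7.6]), 0.74, np.float64(26.4))
shaft (42, array([611.8, -92.4]), 0.92, np.float64(25.4)) (41, array([611.9, -92.3]), 0.65, np.float64(25.3))
roller held (65, array([610.5, -93.8]), 0.77, np.float64(80.5))
r (108, array([ 450.5, -294. ]), 1.28, np.float64(7.0))
r (106, array([ 618.2, -272.9]), 1.33, np.float64(6.2))
r (118, array([ 443.7, -147.4]), 1.18, np.float64(6.2))
r (128, array([427.1, -10.9]), 0.96, np.float64(6.2))
```

```bash
python3 -m creep '[[[0.1,0.15,-0.7,0,-1],[0,0,-0.5,0,-1],[0,0,-0.3,0,-1],[0,0,0,0,-1],[0,0,0,0,-1]]]'; python3 -m creep '[[[0,0,-0.3,0,-1],[0,0,0,0,-1],[0,0,0,0,-1]]]';python3 -m creep '[[[0,0,-0.3,0,-1],[0,0,0,0,-1],[0,0,0,0,-1]]]'
```

```text
t: 5.85
tool_pos: [611.5, -91.4, 80.9]
orientation: [-3.113, -0.422, 0.001]
wrist_force: [0.8, 0.2, -0.5]
width: 32.3
t: 6.1
tool_pos: [611.9, -91.5, 78.2]
orientation: [-3.113, -0.422, 0.0]
wrist_force: [-0.2, 0.5, -0.1]
width: 32.3
t: 6.35
tool_pos: [611.7, -91.5, 75.1]
orientation: [-3.113, -0.422, 0.001]
wrist_force: [0.5, 0.0, -0.3]
width: 32.5
```

```bash
python3 -m creep '[[[0,0,-0.4,0,-1],[0,0,0,0,-1],[0,0,0,0,-1]]]'; python3 -m creep '[[[0,0,-0.3,0,-1],[0,0,0,0,-1],[0,0,0,0,-1]]]';python3 -m creep '[[[0,0,-0.2,0,-1],[0,0,0,0,-1],[0,0,0,0,-1]]]';python3 -m creep '[[[0,0,-0.2,0,-1],[0,0,0,0,-1],[0,0,0,0,-1]]]'
```

```text
t: 6.6
tool_pos: [611.7, -91.5, 71.0]
orientation: [-3.113, -0.422, 0.001]
wrist_force: [0.3, -0.3, -1.0]
width: 32.6
t: 6.85
tool_pos: [611.8, -91.5, 68.1]
orientation: [-3.113, -0.422, 0.001]
wrist_force: [0.4, -0.4, -0.7]
width: 32.2
t: 7.1
tool_pos: [611.8, -91.5, 66.2]
orientation: [-3.113, -0.423, 0.0]
wrist_force: [1.4, 0.8, -0.5]
width: 32.6
t: 7.35
tool_pos: [611.8, -91.5, 64.1]
orientation: [-3.113, -0.422, 0.001]
wrist_force: [0.1, 0.2, -0.0]
width: 32.2
```

```bash
for i in 1 2; do python3 -m creep '[[[0,0,-0.2,0,-1],[0,0,0,0,-1],[0,0,0,0,-1]]]'; done; python3 -m creep '[[[0,0,-0.3,0,-1],[0,0,0,0,-1],[0,0,0,0,-1]]]'
```

```text
t: 7.6
tool_pos: [611.8, -91.5, 62.2]
orientation: [-3.113, -0.422, 0.0]
wrist_force: [0.3, -0.2, 0.1]
width: 32.3
t: 7.85
tool_pos: [611.8, -91.5, 60.1]
orientation: [-3.113, -0.422, 0.0]
wrist_force: [0.6, -0.4, 0.5]
width: 32.2
t: 8.1
tool_pos: [611.7, -91.5, 57.0]
orientation: [-3.113, -0.422, 0.001]
wrist_force: [0.2, -0.0, -0.1]
width: 32.2
```

```bash
python3 -m creep '[[[0,0,-0.5,0,-1],[0,0,-0.5,0,-1],[0,0,-0.5,0,-1],[0,0,-0.2,0,-1],[0,0,0,0,-1]]]'; python3 -m creep '[[[0,0,-0.2,0,-1],[0,0,0,0,-1],[0,0,0,0,-1]]]';python3 -m creep '[[[0,0,0,0,-0.2],[0,0,0,0,0.2],[0,0,0,0,0.2],[0,0,0,0,0.2],[0,0,2,0,0.2],[0,0,2.5,0,0.2],[0,0,3,0,0.3],[0,0,3,0,0.3]]]'
```

```text
t: 8.52
tool_pos: [611.6, -91.5, 39.4]
orientation: [-3.113, -0.422, 0.002]
wrist_force: [0.0, -0.0, -0.9]
width: 32.5
t: 8.77
tool_pos: [611.8, -91.5, 38.2]
orientation: [-3.113, -0.423, 0.0]
wrist_force: [0.4, -0.1, -0.2]
width: 32.3
t: 9.43
tool_pos: [611.2, -91.4, 144.0]
orientation: [-3.113, -0.422, 0.002]
wrist_force: [1.2, 0.0, -0.7]
width: 55.6
```

```bash
python3 -m creep '[[[-2,-0.7,0,0,0.3],[-3.3,-1.1,0,0,0.3],[-3.3,-1.1,0,0,0.3],[-3.3,-1.1,-1,0,0.3],[-3.0,-1.0,-2,0,0.3],[-1.9,-0.6,-2,0,0.3],[0,0,-1.5,0,0.3],[0,0,0,0,0.3],[0,0,0,0,0.3]]]'; python3 -c "
from h import *
im,D=env.snapshot('side');W=cloud('side',D);s=env.sense();print(s['tool_pos'])
print(axis(W,im,611.8,-91,24,64,17,1)); m=(abs(W[...,0]-611)<16)&(abs(W[...,1]+91)<16);print(np.nanpercentile(W[m][:,2],95))"
```

```text
t: 10.18
tool_pos: [443.7, -147.5, 78.3]
orientation: [-3.113, -0.422, 0.001]
wrist_force: [1.2, -0.4, 0.5]
width: 55.7
[ 445.02792202 -147.7211486    78.99572554]
(112, array([611. , -92.2]), 1.01, np.float64(24.6))
70.24848334034493
```

```bash
python3 -m creep '[[[-0.1,0,-2,0,0.3],[0,0,-2,0,0.3],[0,0,-1.5,0,0.3],[0,0,-0.7,0,0.3],[0,0,0,0,0.3],[0,0,0,0,0.3]]]'; python3 -m creep '[[[0,0,0,0,-1],[0,0,0,0,-1],[0,0,0,0,-1],[0,0,0,0,-1],[0,0,0,0,-1],[0,0,0,0,-1]]]' 30;python3 -m creep '[[[0,0,1,0,-1],[0,0,2,0,-1],[0,0,3,0,-1],[0,0,3,0,-1],[0,0,2,0,-1],[0,0,0,0,-1],[0,0,0,0,-1],[0,0,0,0,-1]]]'
```

```text
t: 10.73
tool_pos: [444.2, -147.6, 17.0]
orientation: [3.112, 0.423, 0.002]
wrist_force: [0.6, -0.6, -0.7]
width: 55.6
t: 11.23
tool_pos: [444.3, -147.8, 17.6]
orientation: [3.112, 0.422, 0.005]
wrist_force: [-0.0, 1.2, 5.7]
width: 34.3
t: 11.9
tool_pos: [442.4, -147.4, 125.8]
orientation: [-3.113, -0.422, 0.001]
wrist_force: [-1.1, 0.1, -0.5]
width: 34.0
```

```bash
python3 -m creep '[[[1.5,1.4,0,0,-1],[2.6,2.4,0,0,-1],[2.8,2.6,0,0,-1],[2.8,2.6,0,0,-1],[2.8,2.6,0,0,-1],[2.6,2.4,0,0,-1],[1.6,1.6,-0.5,0,-1],[0,0,-1.5,0,-1],[0,0,-1,0,-1],[0,0,0,0,-1]]]'; python3 -m creep '[[[0,0,0,0,-1],[0,0,0,0,-1]]]'; python3 -c "
from h import *
im,D=env.snapshot('side');W=cloud('side',D);s=env.sense();print(s['tool_pos'])
print(axis(W,im,610,7.6,25,60,7,0));print(axis(W,im,610,8,72,135,17,1))"
```

```text
t: 12.73
tool_pos: [606.3, 8.6, 91.9]
orientation: [-3.112, -0.423, 0.014]
wrist_force: [-0.5, -1.2, -0.8]
width: 34.0
t: 12.9
tool_pos: [608.9, 7.8, 96.0]
orientation: [-3.113, -0.421, 0.003]
wrist_force: [-0.4, -0.6, -0.2]
width: 34.0
[609.50081915   7.77806496  96.5832934 ]
(43, array([610.4,   7.6]), 0.78, np.float64(25.2))
(62, array([609.2,   7.9]), 0.62, np.float64(80.8))
```

```bash
python3 -m creep '[[[0.1,0,-0.7,0,-1],[0,0,-0.5,0,-1],[0,0,-0.3,0,-1],[0,0,0,0,-1],[0,0,0,0,-1]]]'; for i in 1 2 3; do python3 -m creep '[[[0,0,-0.3,0,-1],[0,0,0,0,-1],[0,0,0,0,-1]]]'|egrep 'pos|force'; done
```

```text
t: 13.37
tool_pos: [610.6, 8.4, 81.0]
orientation: [-3.113, -0.422, 0.001]
wrist_force: [-0.5, -0.8, 0.9]
width: 33.9
tool_pos: [610.9, 8.5, 78.2]
wrist_force: [0.6, 0.4, -0.2]
tool_pos: [610.7, 8.5, 75.1]
wrist_force: [0.7, 0.0, -0.2]
tool_pos: [610.7, 8.5, 72.1]
wrist_force: [-0.2, 0.5, 0.4]
```

```bash
for i in 1 2 3 4 5; do python3 -m creep '[[[0,0,-0.2,0,-1],[0,0,0,0,-1],[0,0,0,0,-1]]]'|egrep 'pos|force'; done
```

```text
tool_pos: [610.8, 8.5, 70.2]
wrist_force: [0.5, 0.1, 0.2]
tool_pos: [610.8, 8.5, 68.2]
wrist_force: [-0.0, 0.1, 0.1]
tool_pos: [611.3, 8.5, 66.7]
wrist_force: [-0.2, 0.5, 2.9]
tool_pos: [612.0, 8.8, 66.3]
wrist_force: [-2.1, 0.5, 11.2]
tool_pos: [612.3, 9.0, 65.8]
wrist_force: [-3.7, 1.1, 19.0]
```

```bash
python3 -m creep '[[[0,0,1,0,-1],[0,0,2,0,-1],[0,0,3,0,-1],[0,0,2,0,-1],[0,2,0,0,-1],[0,3.5,0,0,-1],[0,4,0,0,-1],[0,4,0,0,-1],[-0.1,4,0,0,-1],[-0.1,3.5,0,0,-1]]]'; python3 -m creep '[[[0,1.7,-2,0,-1],[0,0,-3,0,-1],[0,0,-2,0,-1],[0,0,-1.5,0,-1],[0,0,-1,0,-1],[0,0,0,0,-1],[0,0,0,0,-1],[0,0,0,0,-1]]]'
```

```text
t: 16.2
tool_pos: [613.7, 203.1, 142.0]
orientation: [-3.085, -0.485, 0.006]
wrist_force: [-0.0, -0.3, -0.1]
width: 34.1
t: 16.87
tool_pos: [617.7, 210.3, 48.4]
orientation: [-3.08, -0.494, 0.003]
wrist_force: [0.2, 0.4, -1.0]
width: 34.0
```

```bash
python3 -m creep '[[[-0.9,2,0,0,-1],[0,0.5,0,0,-1],[0,0,0,0,-1],[0,0,0,0,-1]]]'; python3 -c "
from h import *
print(env.sense()['q'])"
```

```text
t: 17.2
tool_pos: [611.7, 225.6, 48.0]
orientation: [-3.066, -0.524, 0.007]
wrist_force: [0.5, 0.1, -1.3]
width: 33.9
[ 0.33780623  0.59090506 -0.10257444  0.87622709  0.03166657  3.14059539]
```

```bash
python3 -m creep '[[[0.7,-1.3,0,0.1,-1],[0,0,0,0,-1],[0,0,0,0,-1],[0,0,0,0,-1]]]'
```

```text
t: 17.53
tool_pos: [618.2, 212.1, 47.4]
orientation: [-3.037, -0.672, 0.011]
wrist_force: [-0.6, 0.3, -0.6]
width: 33.9
```

```bash
python3 -m creep '[[[0,0,-1,0,-1],[0,0,-0.7,0,-1],[0,0,-0.4,0,-1],[0,0,0,0,-1],[0,0,0,0,-1]]]';  python3 -m creep '[[[0,0,-0.2,0,-1],[0,0,0,0,-1],[0,0,0,0,-1]]]'
```

```text
t: 17.95
tool_pos: [617.7, 211.9, 25.5]
orientation: [-3.036, -0.676, 0.013]
wrist_force: [-0.0, 0.5, -0.7]
width: 33.8
t: 18.2
tool_pos: [618.4, 212.0, 24.4]
orientation: [-3.036, -0.676, 0.011]
wrist_force: [-0.1, 0.6, 0.3]
width: 34.3
```

```bash
python3 -m creep '[[[0,0,0,0,0.05],[0,0,0,0,0.05],[0,0,0,0,0.05],[0,0,1.5,0,0.05],[0,0,3,0,0.05],[0,0,3,0,0.3],[0,0,1,0,0.3],[-1.5,-1.8,0,0,0.3],[-2.4,-2.8,0,0,0.3],[-2.6,-3,0,0,0.3]]]'; python3 -m creep '[[[-2.6,-3,0,0,0.3],[-2.6,-3,0,0,0.3],[-2.6,-3,0,0,0.3],[-2.4,-2.8,-1,0,0.3],[-2.4,-2.8,-2,0,0.3],[0,0,0,0,0.3],[0,0,0,0,0.3],[0,0,0,0,0.3]]]'; python3 -c "
from h import *
im,D=env.snapshot('side');W=cloud('side',D);s=env.sense();print(s['tool_pos'])
m=(abs(W[...,0]-632)<46)&(abs(W[...,1]-236)<65)&(W[...,2]>38);w=W[m];print(len(w),w.mean(0),w[:,2].max());print(axis(W,im,427,-10,6,46,17,1))"
```

```text
t: 19.03
tool_pos: [553.9, 136.1, 109.4]
orientation: [-3.036, -0.679, 0.007]
wrist_force: [0.5, 0.0, -0.8]
width: 55.1
t: 19.7
tool_pos: [428.0, -10.1, 79.6]
orientation: [-3.037, -0.674, 0.009]
wrist_force: [1.1, 0.5, 0.3]
width: 55.6
[429.13117071  -9.73813919  79.99652606]
176 [616.3709087  214.85556532  51.95350728] 60.85992246663001
(115, array([426.9, -11.4]), 0.92, np.float64(6.4))
```

```bash
python3 -m creep '[[[-0.15,-0.05,-2,0,0.3],[0,0,-2,0,0.3],[0,0,-1.5,0,0.3],[0,0,-0.8,0,0.3],[0,0,0,0,0.3],[0,0,0,0,0.3]]]'; python3 -m creep '[[[0,0,0,0,-1],[0,0,0,0,-1],[0,0,0,0,-1],[0,0,0,0,-1],[0,0,0,0,-1],[0,0,0,0,-1]]]' 30;python3 -m creep '[[[0,0,1,0,-1],[0,0,2,0,-1],[0,0,3,0,-1],[0,0,3,0,-1],[0,0,2,0,-1],[0,0,0,0,-1],[0,0,0,0,-1],[0,0,0,0,-1]]]'
```

```text
t: 20.25
tool_pos: [426.9, -9.9, 16.7]
orientation: [-3.036, -0.677, 0.011]
wrist_force: [-0.8, -0.6, 0.6]
width: 55.8
t: 20.75
tool_pos: [427.3, -10.3, 17.5]
orientation: [-3.037, -0.676, 0.007]
wrist_force: [-0.0, 0.8, 7.3]
width: 32.7
t: 21.42
tool_pos: [425.3, -10.4, 125.9]
orientation: [-3.036, -0.675, 0.012]
wrist_force: [0.1, 1.1, -0.1]
width: 33.0
```

```bash
python3 -m creep '[[[2,0.2,0,0,-1],[3,0.3,0,0,-1],[3.3,0.3,0,0,-1],[3.3,0.3,0,0,-1],[3.3,0.3,0,0,-1],[2,0.3,-0.5,0,-1],[1.4,0.2,-1,0,-1],[0,0,-1.5,0,-1],[0,0,0,0,-1],[0,0,0,0,-1]]]'; python3 -m creep '[[[0,0,0,0,-1],[0,0,0,0,-1]]]'; python3 -c "
from h import *
im,D=env.snapshot('side');W=cloud('side',D);s=env.sense();print(s['tool_pos'])
print(axis(W,im,610,7.6,25,60,7,0));print(axis(W,im,610,8,72,135,17,1))"
```

```text
t: 22.25
tool_pos: [606.4, 8.6, 93.7]
orientation: [-3.035, -0.675, 0.021]
wrist_force: [0.2, 0.2, 0.1]
width: 33.1
t: 22.42
tool_pos: [608.6, 8.6, 96.8]
orientation: [-3.036, -0.675, 0.011]
wrist_force: [1.5, -0.5, -1.1]
width: 33.0
[608.8959203    8.57553418  97.1367361 ]
(44, array([610.1,   7.7]), 0.76, np.float64(25.2))
(63, array([607.8,   7.9]), 0.81, np.float64(79.7))
```

```bash
python3 -m creep '[[[0.15,0,-0.7,0,-1],[0,0,-0.5,0,-1],[0,0,-0.3,0,-1],[0,0,0,0,-1],[0,0,0,0,-1]]]'; for i in 1 2 3; do python3 -m creep '[[[0,0,-0.3,0,-1],[0,0,0,0,-1],[0,0,0,0,-1]]]'|egrep 'pos|force'; done
```

```text
t: 22.88
tool_pos: [610.1, 8.6, 81.1]
orientation: [-3.036, -0.676, 0.013]
wrist_force: [1.0, 0.5, -0.5]
width: 33.0
tool_pos: [610.4, 8.7, 78.3]
wrist_force: [0.3, -0.3, -0.8]
tool_pos: [610.3, 8.7, 75.3]
wrist_force: [-0.1, -0.0, -0.9]
tool_pos: [610.3, 8.6, 72.2]
wrist_force: [-0.2, 0.3, -0.5]
```

```bash
for i in 1 2 3 4 5; do python3 -m creep '[[[0,0,-0.2,0,-1],[0,0,0,0,-1],[0,0,0,0,-1]]]'|egrep 'pos|force'; done
```

```text
tool_pos: [610.4, 8.6, 70.3]
wrist_force: [-0.1, -0.2, -0.3]
tool_pos: [610.4, 8.6, 68.3]
wrist_force: [0.1, 0.6, -0.9]
tool_pos: [610.8, 8.6, 66.6]
wrist_force: [0.5, -0.8, 0.3]
tool_pos: [611.6, 8.5, 66.0]
wrist_force: [-0.8, -0.6, 6.6]
tool_pos: [612.2, 8.5, 65.5]
wrist_force: [-2.9, -1.3, 14.2]
```

```bash
python3 -m creep '[[[0,0,1,0,-1],[0,0,2,0,-1],[0,0,3,0,-1],[0,0,2,0,-1],[0.2,1.5,0,0.05,-1],[0.3,2.5,0,0.05,-1],[0.4,2.8,0,0,-1],[0.4,2.8,0,0,-1],[0.4,2.8,0,0,-1],[0.4,2.8,0,0,-1]]]'; python3 -m creep '[[[0.4,2.8,0,0,-1],[0.4,2.8,0,0,-1],[0.3,2.5,0,0,-1],[0.1,2,0,0,-1],[0,0,-2,0,-1],[0,0,-2,0,-1],[0,0,-2,0,-1],[0,0,-1.5,0,-1],[0,0,0,0,-1],[0,0,0,0,-1]]]'
```

```text
t: 25.72
tool_pos: [631.2, 161.9, 142.4]
orientation: [-2.999, -0.826, 0.015]
wrist_force: [0.3, -0.6, 0.2]
width: 32.9
t: 26.55
tool_pos: [642.4, 261.3, 66.4]
orientation: [-2.999, -0.827, 0.018]
wrist_force: [-0.0, 1.0, -0.5]
width: 32.9
```

```bash
python3 -m creep '[[[0,0,-1.5,0,-1],[0,0,-1.5,0,-1],[0,0,-0.7,0,-1],[0,0,-0.4,0,-1],[0,0,0,0,-1],[0,0,0,0,-1],[0,0,-0.2,0,-1],[0,0,0,0,-1],[0,0,0,0,-1]]]'; python3 -m creep '[[[0,0,0,0,0],[0,0,0,0,0],[0,0,0,0,0],[0,0,1.5,0,0],[0,0,3,0,0],[0,0,3,0,0],[0,0,3,0,0.3],[0,0,2,0,0.3]]]'; python3 -c "
from h import *
im,D=env.snapshot('side');W=cloud('side',D)
m=(abs(W[...,0]-632)<46)&(abs(W[...,1]-236)<65)&(W[...,2]>38)&(W[...,2]<64)&(im[...,0].astype(int)-im[...,2]>25);w=W[m];l=w[:,1]<238
for q in(w[l],w[~l]): print(len(q),q.mean(0),q[:,2].max())"
```

```text
t: 27.3
tool_pos: [643.8, 261.8, 25.0]
orientation: [-2.999, -0.827, 0.012]
wrist_force: [-0.5, 0.1, -0.0]
width: 32.7
t: 27.97
tool_pos: [644.6, 262.1, 152.9]
orientation: [-2.999, -0.827, 0.008]
wrist_force: [0.9, 0.1, -0.5]
width: 55.6
175 [616.15601788 214.82677129  52.05267261] 61.32040706884694
183 [641.84343889 263.76415027  52.12860879] 62.528645219649
```

```bash
python3 -m creep '[[[-0.1,-2,0,0,0.3],[-0.2,-3.3,0,0,0.3],[-0.2,-3.3,0,0,0.3],[-0.2,-3.3,0,0,0.3],[-0.2,-3.3,0,0,0.3],[-0.2,-3.3,0,0,0.3],[-0.2,-3.3,0,0,0.3],[-0.2,-3.3,0,0,0.3],[-0.2,-3.3,0,0,0.3],[-0.2,-3.3,0,0,0.3]]]'; python3 -m creep '[[[-0.2,-3.3,0,0,0.3],[-0.2,-3.3,0,0,0.3],[-0.2,-3.3,0,0,0.3],[-0.2,-3.3,0,0,0.3],[-0.1,-3.3,0,0,0.3],[-0.1,-3.2,0,0,0.3],[0,-2,-2,0,0.3],[0,0,-3,0,0.3],[0,0,-2,0,0.3],[0,0,0,0,0.3]]]';python3 -m creep '[[[0,0,0,0,0.3],[0,0,0,0,0.3]]]';  python3 -c "
from h import *
im,D=env.snapshot('side');W=cloud('side',D);print(axis(W,im,617,-271,6,46,17,1),env.sense()['tool_pos'])"
```

```text
t: 28.85
tool_pos: [624.1, -56.9, 149.4]
orientation: [-2.999, -0.827, 0.013]
wrist_force: [0.4, -0.3, 1.5]
width: 55.3
t: 29.68
tool_pos: [610.8, -271.6, 74.2]
orientation: [-2.994, -0.823, 0.024]
wrist_force: [-1.0, 0.5, -1.1]
width: 55.4
t: 29.85
tool_pos: [615.2, -272.4, 80.6]
orientation: [-3.0, -0.828, 0.012]
wrist_force: [0.1, -0.4, 0.3]
width: 55.5
(101, array([ 618.6, -272.8]), 1.32, np.float64(6.7)) [ 615.78823604 -272.52166435   81.2982938 ]
```

```bash
python3 -m creep '[[[0.1,0,-2,0,0.3],[0,0,-2,0,0.3],[0,0,-1.5,0,0.3],[0,0,-0.9,0,0.3],[0,0,0,0,0.3],[0,0,0,0,0.3]]]'; python3 -m creep '[[[0,0,0,0,-1],[0,0,0,0,-1],[0,0,0,0,-1],[0,0,0,0,-1],[0,0,0,0,-1],[0,0,0,0,-1]]]' 30;python3 -m creep '[[[0,0,1,0,-1],[0,0,2,0,-1],[0,0,3,0,-1],[0,0,3,0,-1],[0,0,3.5,0,-1],[0,0,0,0,-1],[0,0,0,0,-1],[0,0,0,0,-1]]]'
```

```text
t: 30.4
tool_pos: [616.2, -272.3, 16.4]
orientation: [-3.0, -0.828, 0.012]
wrist_force: [0.1, -0.1, -0.2]
width: 55.3
t: 30.9
tool_pos: [616.9, -272.8, 17.3]
orientation: [-3.001, -0.827, 0.009]
wrist_force: [-0.3, 1.2, 6.4]
width: 32.6
t: 31.57
tool_pos: [615.2, -272.3, 140.6]
orientation: [-2.999, -0.827, 0.014]
wrist_force: [-0.7, 0.2, -0.7]
width: 32.7
```

```bash
python3 -m creep '[[[0,2,0,0,-1],[-0.1,3.2,0,0,-1],[-0.1,3.3,0,0,-1],[-0.1,3.3,0,0,-1],[-0.1,3.3,0,0,-1],[-0.1,3.3,0,0,-1],[-0.1,3.3,0,0,-1],[0,3.2,0,0,-1],[0,2,0,0,-1],[0,1.2,-1,0,-1]]]'; python3 -m creep '[[[0,0,-2,0,-1],[0,0,-1.5,0,-1],[0,0,0,0,-1],[0,0,0,0,-1],[0,0,0,0,-1],[0,0,0,0,-1]]]'; python3 -c "
from h import *
im,D=env.snapshot('side');W=cloud('side',D);s=env.sense();print(s['tool_pos'])
print(axis(W,im,610,7.6,25,60,7,0));print(axis(W,im,610,8,72,135,17,1))"
```

```text
t: 32.4
tool_pos: [609.2, 11.3, 130.1]
orientation: [-2.997, -0.831, 0.014]
wrist_force: [0.3, 0.1, -0.5]
width: 32.3
t: 32.9
tool_pos: [610.1, 8.1, 96.0]
orientation: [-3.0, -0.826, 0.012]
wrist_force: [-0.1, 0.4, -0.3]
width: 32.4
[610.2981122    8.15875999  96.2524038 ]
(42, array([610.3,   7.6]), 0.84, np.float64(25.2))
(85, array([610.8,   8.1]), 0.83, np.float64(80.1))
```

```bash
python3 -m creep '[[[0,0,-0.7,0,-1],[0,0,-0.5,0,-1],[0,0,-0.3,0,-1],[0,0,0,0,-1],[0,0,0,0,-1]]]'; for i in 1 2 3; do python3 -m creep '[[[0,0,-0.3,0,-1],[0,0,0,0,-1],[0,0,0,0,-1]]]'|egrep 'pos|force'; done
```

```text
t: 33.37
tool_pos: [609.1, 8.7, 80.0]
orientation: [-2.999, -0.827, 0.015]
wrist_force: [-0.2, -0.2, -0.3]
width: 32.4
tool_pos: [609.4, 8.7, 77.3]
wrist_force: [-0.4, 0.8, -0.3]
tool_pos: [609.4, 8.7, 74.3]
wrist_force: [0.5, -0.9, -0.5]
tool_pos: [609.5, 8.7, 71.2]
wrist_force: [-0.4, -0.1, -0.1]
```

```bash
for i in 1 2 3 4 5; do python3 -m creep '[[[0,0,-0.2,0,-1],[0,0,0,0,-1],[0,0,0,0,-1]]]'|egrep 'pos|force'; done
```

```text
tool_pos: [609.5, 8.7, 69.3]
wrist_force: [-0.0, 1.0, -0.2]
tool_pos: [609.5, 8.7, 67.3]
wrist_force: [-0.5, -0.6, -0.1]
tool_pos: [609.5, 8.7, 65.3]
wrist_force: [0.6, 0.4, -0.5]
tool_pos: [609.5, 8.7, 63.3]
wrist_force: [-0.5, -0.0, -0.9]
tool_pos: [609.5, 8.7, 61.3]
wrist_force: [-0.8, -0.6, -0.8]
```

Clear. Lower it home, then release.

```bash
python3 -m creep '[[[0,0,-0.5,0,-1],[0,0,-0.5,0,-1],[0,0,-0.5,0,-1],[0,0,-0.4,0,-1],[0,0,-0.2,0,-1],[0,0,0,0,-1],[0,0,0,0,-1]]]'; python3 -m creep '[[[0,0,-0.2,0,-1],[0,0,0,0,-1],[0,0,0,0,-1]]]';python3 -m creep '[[[0,0,0,0,-0.2],[0,0,0,0,0.2],[0,0,0,0,0.2],[0,0,0,0,0.2],[0,0,2,0,0.2],[0,0,2.5,0,0.2],[0,0,3,0,0.3],[0,0,3,0,0.3]]]'; python3 -m creep '[[[-2,0,2,0,0.3],[-3,0,1,0,0.3],[-3,0,0,0,0.3],[-3,0,0,0,0.3],[-3,0,0,0,0.3],[-3,0,0,0,0.3],[-3,0,0,0,0.3],[-2,0,0,0,0.3],[0,0,0,0,0.3],[0,0,0,0,0.3]]]'; python3 -c "
from h import *
im,D=env.snapshot('side');W=cloud('side',D);save('s9.png',cv2.resize(im[100:340,200:440],None,fx=2.4,fy=2.4))
for n in('side','top'):
  im,D=env.snapshot(n);W=cloud(n,D)
  for x,y in[(610.5,8.5),(611.8,-91.5),(617,213),(643,262)]:
    m=(abs(W[...,0]-x)<18)&(abs(W[...,1]-y)<18)
    print(n,x,y,axis(W,im,x,y,24,64,17,1),np.nanpercentile(W[m][:,2],90))"
```

```text
t: 35.95
tool_pos: [609.5, 8.7, 40.2]
orientation: [-2.999, -0.827, 0.014]
wrist_force: [-0.6, -0.6, -0.8]
width: 32.4
t: 36.2
tool_pos: [609.5, 8.6, 38.4]
orientation: [-2.999, -0.827, 0.014]
wrist_force: [0.6, -0.3, 0.2]
width: 32.7
t: 36.87
tool_pos: [608.9, 8.7, 144.2]
orientation: [-2.999, -0.827, 0.015]
wrist_force: [0.4, -0.3, 0.1]
width: 55.5
t: 37.7
tool_pos: [388.9, 8.7, 173.8]
orientation: [-2.999, -0.827, 0.012]
wrist_force: [0.1, -0.5, 0.0]
width: 55.4
side 610.5 8.5 (120, array([610.9,   9.2]), 0.78, np.float64(24.0)) 69.11489312482615
side 611.8 -91.5 (118, array([611.2, -93. ]), 0.8, np.float64(24.1)) 68.74228231312807
side 617 213 (214, array([617.9, 211.8]), 1.74, np.float64(24.3)) 56.90258415126743
side 643 262 (225, array([643.3, 261. ]), 2.01, np.float64(24.2)) 57.10339654078168
top 610.5 8.5 (33, array([611. ,   9.8]), 0.25, np.float64(24.4)) 67.84520266142711
top 611.8 -91.5 (35, array([610.9, -91.9]), 0.21, np.float64(26.6)) 68.3601136741414
top 617 213 (111, array([617.3, 212.7]), 4.01, np.float64(37.3)) 55.62053083309481
top 643 262 (115, array([643. , 261.9]), 3.98, np.float64(40.1)) 55.62971583213769
```

View pics/s9.png

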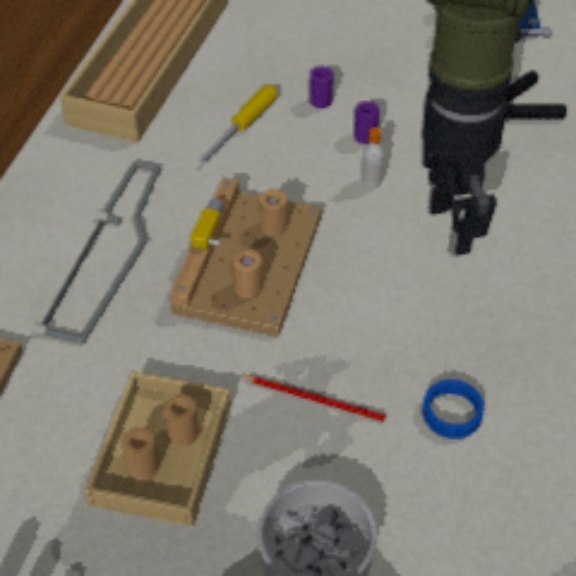

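The picture shows a roller home on each shaft (crop pixels ~(272,210) and (247,272)). The other two stand in the tray at ~(182,418) and (140,455). Glue, pencil, tape, screwdriver and hacksaw are where they were, and the gripper is clear.

```bash
python3 -c "
from station import env
print(env.close_job())"
```

```text
the job is handed in; nothing more can be done
None
```

I fitted a clear roller on each shaft, put the two tight ones in the reject tray, and handed the job in at about 38 s of the 72 s allowed.

- **Clear rollers:** the one that stood near (450, -292) mm went home on the right shaft and the one near (617, -272) went home on the left. Neither met any measurable resistance on the way down.
- **Tight rollers:** the ones near (443, -147) and (427, -9) both stopped about 13 mm down the left shaft. I stopped pressing at 19 N and 14 N, lifted them off, and stood them in the tray.
- **Last checks:** both cameras put the tops of the shaft rollers at about 68–69 mm above the table, where 68 mm is fully home. The tray rollers' tops read about 56–57 mm, so they are standing on the tray floor. The final picture shows the gripper clear and nothing else visibly moved, though the clamp was partly hidden behind the arm in it.
- **Disagreements:** the two cameras differed by up to about 1 mm on where the rollers sit sideways. The gripper also read 32 to 34 mm across rollers that should all be 34 mm.
- **Setback:** on the first trip to the tray the last wrist joint reached the end of its range. The tool fell short, so I turned it slightly and corrected before lowering.

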